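# Swap a spring clip on the loaf mold and show the old one to the camera

## Task

Take the spare wide spring clip off its little wooden rest and fit it, jaws down and fully home, astride the mold wall in the empty notch, and let go of it. Only then draw the other wide clip (the worn one) off the mold wall and hold it up to the inspection camera: upright with jaws down, its legs centred 12 cm straight in front of the lens and level with it, turned end-on so that the lens looks through the U. Finish still holding it there in the air, motionless, and leave the narrow clip and everything else where they are.

Things in the scene. Friction and masses are not known exactly. Their poses are not given: they have to be found in the camera images.
- spare_clip: Spare wide steel clip, 70 g: bridge 22 (x) x 36 (y) x 4 mm; two legs at its +x and -x sides, 3 mm thick, 16 mm apart, 35 mm down, tips flared to 31 mm overall. On it an upright tab 10 thick (x), 28 wide (y), 4 to 38 mm above the origin. Origin: middle of the bridge's underside. z up = jaws down; y looks through the U and runs along the wall. Starts on the rest, 60 mm up.
- worn_clip: Worn wide clip: same shape, size, mass, origin and axes as the spare. Starts on the mold's wall in one of the three notches, its origin 80 mm above the counter, legs either side of the wall with 2 mm play each; it draws straight up.
- worn_clip_jaws (a point): Middle of the space between the worn clip's legs, 15 mm below its origin; axes as the clip's. This point is to be shown to the camera.
- narrow_clip: Narrow clip: as the wide ones but 18 mm along y (tab 10 mm wide), 40 g. Sits in another notch of the mold's wall; to be left alone.
- mold: Wooden loaf mold, fixed: open box 100 (x) x 260 (y) x 88 mm high, walls 12 mm thick. Origin: centre of its underside. Its +x wall, on the far side from the robot (mid-plane x = +44 mm), has three notches in the top edge at y = -80, 0, +80 mm, 46 mm long, 8 mm deep (floor 80 mm above the counter). Clips sit astride this wall in two of them, bridge on the notch floor, y along the wall; one is empty.
- empty_notch: Middle of the floor of the empty notch, on the wall's mid-plane, 80 mm above the counter; axes as the mold's (y along the wall, x across it). A seated clip has its origin here and its y along this y, either way round.
- rest: Small beech rest for the spare clip, fixed: foot 60 (x) x 80 (y) x 12 mm, fin 12 mm thick (x), 70 mm long (y), top 60 mm above the counter. Origin: centre of its underside.
- lens (a point): Centre of the front glass of the inspection camera (level; black body 56 wide, 52 high, barrel 42 mm across). It looks along this point's own -x. It sits on a steel post 18 mm across, 344 mm high, 90 mm behind the glass. The lens is 180 to 240 mm above the counter, differently at each start.
- view_point (a point): The point in the air 120 mm straight in front of the lens, level with it; same axes as the lens (-x is the looking direction).
- liner: Green silicone loaf liner, an open box 66 x 200 x 60 mm, empty. Origin: centre of its underside. Bystander.
- bowl: Glass bowl, 150 mm across, 65 mm high. Origin: centre of its underside. Bystander.
- funnel: White plastic funnel standing mouth down, 100 mm across, 90 mm high. Origin: centre of its underside. Bystander.
- paddle: Beech stirring paddle lying flat, 275 mm long along its x (from -140 to +135 mm), blade 50 mm wide, 12 mm thick. Bystander.
- soap: White bar of soap 55 x 80 x 26 mm, lying flat. Origin: centre of its underside. Bystander.
- jar: Amber jar with cap, 60 mm across, 75 mm high. Origin: centre of its underside. Bystander.
Things that resemble listed ones, but are neither listed nor needed, are in the scene too. Leave any yellow look-alike of the worn_clip alone.

How it is judged:
By the outcome, as a careful person would: the job done as asked, in the order asked, and still so for the second after the job is handed in, while the arm keeps its last pose, push and grip.
It also fails if it takes over 53 s, if anything falls off the work surface, if the arm or the gripper's body presses on something with over 40 N, if the wrist force passes 120 N, or if a joint passes its speed limit or range.

## Robot

A 6-joint arm with a two-finger parallel gripper is mounted at the origin on the work surface. World frame = base frame: x ahead of the robot, y to its left, z up, the work surface at z = 0. Lengths are in mm, angles in rad, forces in N, time in s.
With the tool pointing down it reaches from about 275 to 750 mm from the base axis. Payload 10.2 kg.
Tool frame: the origin (TCP) lies midway between the tips of the shut fingers; the grasp point (between the pads) lies 19 mm behind it; z points along the fingers, y is the line along which they close (so a half turn about z gives the same grasp; the last joint's range is limited). The gripper opens to 85 mm and grips with 20 to 120 N. Pads are 22 mm wide; open, the fingers measure 114 mm over their backs; the gripper's body (76 mm by 85 mm) begins 54 mm behind the grasp point. The pads swing forward as they close: fully open they stand 13 mm farther back than shut.
Start: joints at [0.899, 0.313, 1.498, -0, 1.331, -0.223], TCP at [227.802, 473.009, 202.894] pointing down, gripper open.
Joint ranges: [-2.94, 2.94], [-0.97, 2.17], [0.19, 2.56], [-1.23, 4.37], [0.02, 3.11], [-2.88, 2.88]. Speed limits (rad/s): [2.39, 2.39, 3.01, 3.14, 3.14, 3.14].

## Interface

Orientations are given as a 3x3 rotation matrix whose columns are the frame's x, y, z axes.
In Python, from cell import env gives the robot as it stands. Calls block until the motion is done:
- env.movep(position, orientation): joint-space move of the TCP to a pose.
- env.move_linear(position, orientation=None, speed=150): straight line of the TCP; orientation=None keeps the orientation; speed is the mean speed in mm/s.
- env.move_j(angles): joint-space move.
- env.set_gripper(opening, grip_force=None): finger opening in mm; grip_force is the grip in N (None keeps the last); returns when the fingers have stopped.
- env.pause(seconds).
- env.inverse_kinematics(position, orientation): joint angles nearest the present ones, or None.
- env.state(): the state.
- env.get_image(name): name is "scene" or "side" or "wrist"; returns a dict with "image" (420x560x3 uint8, red, green, blue), "mtx" (3x3 intrinsics, pixels), "k1" (the pictures are not rectified: a ray, as slopes to the right and down, at radius r is drawn at 1 + k1 r^2 times it, then the intrinsics apply), "origin" and "orientation" of the camera in the world; the wrist camera has in their place "tool_from_camera" (4x4, takes a point from camera to tool coordinates, whose origin is the TCP and whose axes are the flange's). Camera axes: x right, y down, z forward; pixel columns grow to the right and rows downward; lengths in mm; the calibration is good to about 2 mm. A picture is of the moment at which its call begins: read the wrist's pose just before it. There is no depth.
A pose or a line that the arm cannot do raises env.MotionError and nothing moves.
- env.hand_in(): hands the job in; it is judged then, once.
The state is a dict: "time_s": time; "q": joint angles; "qd": joint speeds; "tau": joint torques, N m; "tool_pos": TCP position; "tcp_rot": TCP orientation; "wrist_force": force on the tool from outside, world axes, zero at the start; "ft_torque": the same for the moment, N m; "width": finger opening in mm; "gripper_force": force on a finger pad.
Only numpy, scipy, OpenCV 4.12 (cv2) and the standard library are available. Lean on these libraries where they do the work, as an engineer would, in place of code of your own. Each camera call takes 0.05 s, during which the arm holds its last target. There are 200 camera calls.

## Working session

There is one attempt and no reset: what is moved stays moved. The work goes in short steps, each a Python script; the robot and the scene stay as the last script left them, time stands still between calls to the robot, and variables do not carry over. Pictures are saved under pics/ and viewed, at most 10 in all, crops included, and the job is handed in when it is done.

```bash
ls; mkdir -p pics; cat > h.py <<'E'
import numpy as np, cv2, pickle
from cell import env
def grab(n):
    s=env.state(); d=env.get_image(n)
    if n=="wrist":
        T=np.eye(4); T[:3,:3]=s["tcp_rot"]; T[:3,3]=s["tool_pos"]
        M=T@np.array(d["tool_from_camera"]); d["origin"]=M[:3,3]; d["orientation"]=M[:3,:3]
    d["origin"]=np.array(d["origin"],float); d["orientation"]=np.array(d["orientation"],float)
    return d
def save(d,f): cv2.imwrite("pics/"+f+".png",d["image"][:,:,::-1]); pickle.dump(d,open("pics/"+f+".pkl","wb"))
def load(f): return pickle.load(open("pics/"+f+".pkl","rb"))
def proj(d,P):
    p=(np.atleast_2d(P)-d["origin"])@d["orientation"]; s=p[:,:2]/p[:,2:]
    s=s*(1+d["k1"]*(s**2).sum(1,keepdims=True)); K=np.array(d["mtx"])
    return s@K[:2,:2].T+K[:2,2]
def ray(d,uv):
    K=np.array(d["mtx"]); s0=(np.array(uv,float)-K[:2,2])/[K[0,0],K[1,1]]; s=s0.copy()
    for _ in range(30): s=s0/(1+d["k1"]*(s@s))
    v=d["orientation"]@np.r_[s,1]; return v/np.linalg.norm(v)
def atz(d,uv,z):
    v=ray(d,uv); return d["origin"]+v*(z-d["origin"][2])/v[2]
def tri(obs):
    A=0;b=0
    for d,uv in obs:
        v=ray(d,uv); M=np.eye(3)-np.outer(v,v); A=A+M; b=b+M@d["origin"]
    return np.linalg.solve(A,b)
E
python3 - <<'E'
from h import *
for n in("scene","side","wrist"):
    d=grab(n); save(d,n+"0"); print(n,d["origin"].round(),d["orientation"].round(2).tolist(),d["mtx"],d["k1"])
a=load("scene0")["image"];cv2.imwrite("pics/a.png",cv2.resize(a,(800,600),interpolation=2)[:,:,::-1])
a=load("side0")["image"];cv2.imwrite("pics/b.png",cv2.resize(a,(800,600),interpolation=2)[:,:,::-1])
E
```

```text
pics
scene [1417.  756. 1043.] [[-0.65, 0.49, -0.58], [0.76, 0.4, -0.51], [-0.02, -0.77, -0.64]] [[541.30369799   0.         282.34437928]
 [  0.         541.30369799 219.46478447]
 [  0.           0.           1.        ]] -0.00625613188093706
side [  49.  862. 1155.] [[-0.85, -0.38, 0.36], [-0.52, 0.6, -0.61], [0.02, -0.71, -0.7]] [[522.46515447   0.         277.87806085]
 [  0.         522.46515447 206.64261658]
 [  0.           0.           1.        ]] -0.021186438289515924
wrist [153. 509. 373.] [[0.43, 0.85, 0.29], [0.9, -0.41, -0.14], [-0.0, 0.33, -0.95]] [[326.79386352   0.         283.50854879]
 [  0.         326.79386352 208.03260906]
 [  0.           0.           1.        ]] -0.06333836882089001
```

View pics/a.png

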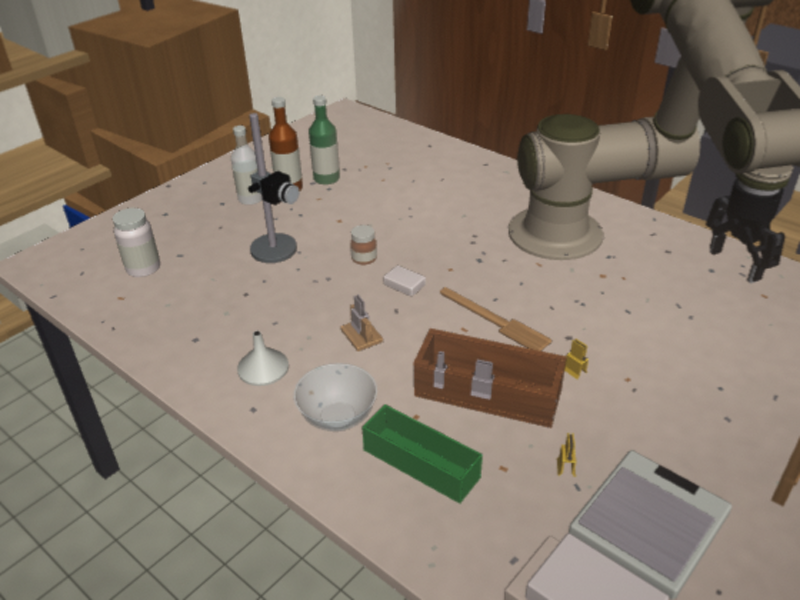

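View pics/b.png

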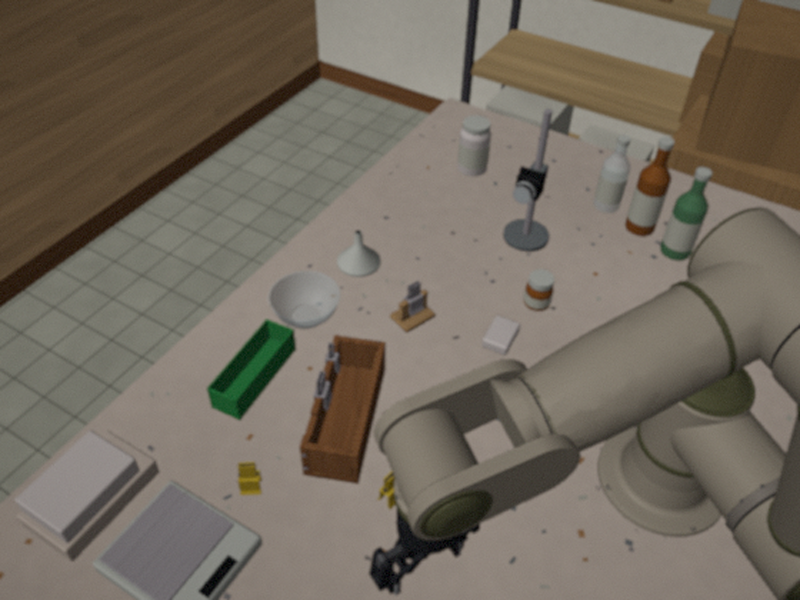

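Scene (800x600 view): wide clip in the middle notch (483,378), narrow clip (440,370), empty notch about (535,385), spare on the rest (360,318), camera (283,188), and yellow look-alikes at (577,358) and (568,455). Side view: mold (345,400), rest (412,308), camera (528,185). The spare is the grey clip on the rest, and the worn one is the wide grey clip on the wall. I'll check this in close crops.

```bash
python3 - <<'E'
from h import *
def crop(f,x,y,w,h,k):
    return cv2.resize(load(f)["image"][y:y+h,x:x+w],(w*k,h*k),interpolation=cv2.INTER_CUBIC)
A=np.zeros((600,800,3),np.uint8)
def put(c,x,y): A[y:y+c.shape[0],x:x+c.shape[1]]=c
put(crop("scene0",285,225,115,75,4),0,0)      # mold
put(crop("side0",205,230,70,110,4)[:,:],465,0)    # mold side
put(crop("scene0",232,200,40,50,4),0,305)      # rest
put(crop("side0",268,190,42,45,4),165,305)
put(crop("scene0",170,112,45,40,4),0,510-0) if 0 else None
put(crop("scene0",170,115,45,35,4),0,460+45-45+0) if 0 else None
put(crop("scene0",172,116,42,30,4),0,478) if 0 else None
put(crop("scene0",172,72,42,60,2),335,305)
put(crop("scene0",172,116,42,36,4),335,430)
put(crop("side0",350,112,40,36,4),510,445)
cv2.imwrite("pics/c.png",A[:,:,::-1])
for n,uv in [("wide",(483,366)),("narrow",(440,358)),("spare",(360,300))]:
    print(n,atz(load("scene0"),np.array(uv)*.7,100).round())
s,t=load("scene0"),load("side0")
print("lens",tri([(s,(291*.7,194*.7)),(t,(524*.7,193*.7))]).round())
print("posttop",tri([(s,(256*.7,116*.7)),(t,(547*.7,113*.7))]).round())
print("base",atz(s,(274*.7,247*.7),0),atz(t,(526*.7,235*.7),0))
E
```

```text
wide [580. 205. 100.]
narrow [612. 133. 100.]
spare [581. -92. 100.]
lens [ 474. -393.  181.]
posttop [ 479. -467.  341.]
base [ 473.33870559 -478.63742393    0.        ] [ 481.64014415 -483.28812229    0.        ]
```

View pics/c.png

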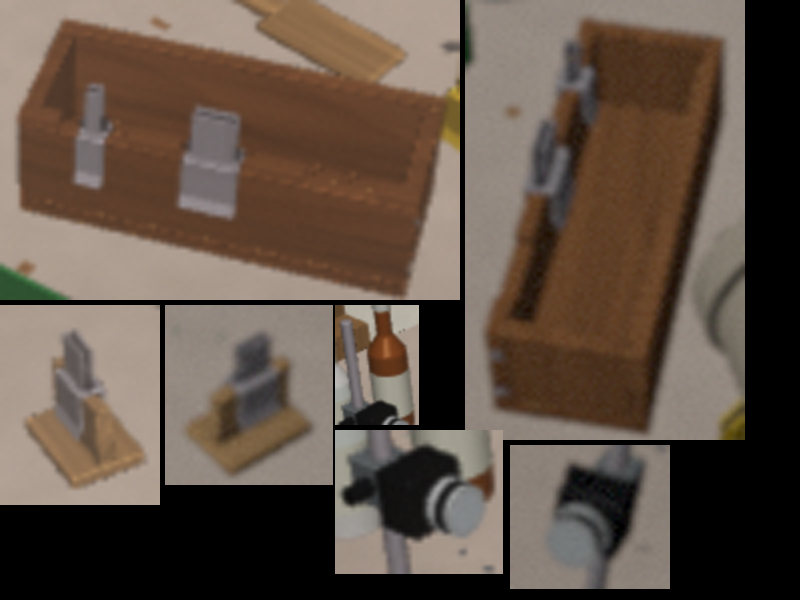

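The crops confirm the layout: the narrow clip is in the -y notch, the wide worn clip is in the middle one, and the +y notch is empty. The grey spare is astride the rest fin. The lens is the pale disc at about scene crop (465,508) and side crop (578,535). Next I'll take close wrist views in half-turn pairs.

```bash
cat >> h.py <<'E'
def R(a):
    c,s=np.cos(a),np.sin(a); return np.array([[-s,c,0],[c,s,0],[0,0,-1.]])
E
python3 - <<'E'
from h import *
s=load("scene0")
c=[atz(s,(232+x/4,200+(y-305)/4),12) for x,y in [(25,420),(78,487),(145,460)]]
print(np.round(c))
e=c[1]-c[0]; ar=np.arctan2(e[1],e[0])-np.pi/2; print("rest yaw",ar,np.linalg.norm(e),np.linalg.norm(c[2]-c[1]), "centre",(c[0]+c[2])/2)
ims=[]
def go(p,a):
    q=env.inverse_kinematics(p,R(a))
    if q is None: print("no ik",p,a); return False
    env.movep(p,R(a)); return True
i=0
rc=(c[0]+c[2])/2
for p,a in [((575,230,210),.42),((575,230,210),.42+np.pi),((rc[0],rc[1],190),ar),((rc[0],rc[1],190),ar+np.pi)]:
    for aa in (a,a-2*np.pi):
        if go(p,aa): break
    d=grab("wrist"); save(d,f"w{i}"); i+=1; ims.append(d["image"]); print(env.state()["q"].round(2),env.state()["time_s"])
A=np.vstack([np.hstack([cv2.resize(x,(400,300),interpolation=3) for x in ims[k:k+2]]) for k in(0,2)])
cv2.imwrite("pics/d.png",A[:,:,::-1])
E
```

```text
[[ 593. -142.   12.]
 [ 622.  -62.   12.]
 [ 570.  -44.   12.]]
rest yaw -0.34491873998293965 85.11238751414652 54.57264967375779 centre [581.70750491 -92.88816615  12.        ]
[ 0.19  0.52  1.17  0.    1.45 -0.23] 1.7667
[ 0.19  0.52  1.17  0.    1.45 -0.23] 2.0667
[-0.35  0.46  1.31  0.    1.36 -0.01] 3.3417
[-0.36  0.46  1.31  0.    1.36 -0.01] 3.6417
```

View pics/d.png

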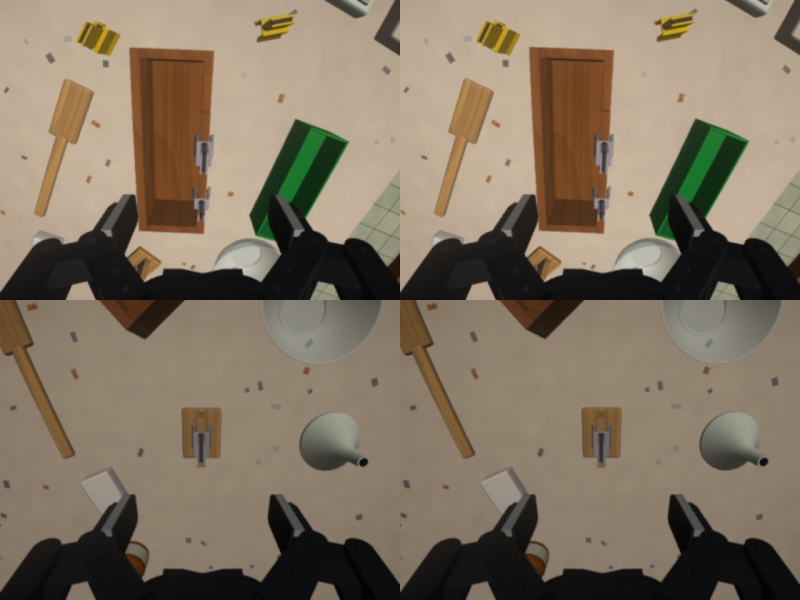

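The wrist views show the mold with its clips (worn at 203,152; notch at 207,80 in the top-left tile) and the spare on the rest (200,445, lower tile). The half turn was ignored, so I'll take it with joint 6.

```bash
python3 - <<'E'
from h import *
q=env.state()["q"]; q=np.array(q); q[5]=2.86; env.move_j(q); save(grab("wrist"),"w4")
p=(575,230,170); q=np.array(env.inverse_kinematics(p,R(.42))); print(q.round(2)); q[5]+=np.pi; q[5]=min(q[5],2.87); env.move_j(q); save(grab("wrist"),"w5"); 
p=(575,240,150)
q=np.array(env.inverse_kinematics(p,R(.42))); q[5]-=np.pi*(q[5]>1.5); env.move_j(q); save(grab("wrist"),"w6"); print(env.state()["q"].round(2),env.state()["time_s"])
def crop(f,x,y,w,h,k): return cv2.resize(load(f)["image"][y:y+h,x:x+w],(w*k,h*k),interpolation=3)
A=np.zeros((600,800,3),np.uint8)
A[:420,:560]=load("w5")["image"]
A[300:600,560:800]=crop("w2",240,130,80,100,3)
A[0:300,560:800]=crop("w4",240,130,80,100,3)
cv2.imwrite("pics/e.png",A[:,:,::-1])
B=np.zeros((600,800,3),np.uint8)
B[:,:400]=crop("w6",180,40,200,300,2);B[:,400:]=crop("w0",180,50,200,300,2)
cv2.imwrite("pics/f.png",B[:,:,::-1])
E
```

```text
[ 0.19  0.55  1.24 -0.    1.36 -0.23]
[ 0.21  0.57  1.25 -0.    1.32 -0.21] 10.05
```

View pics/e.png

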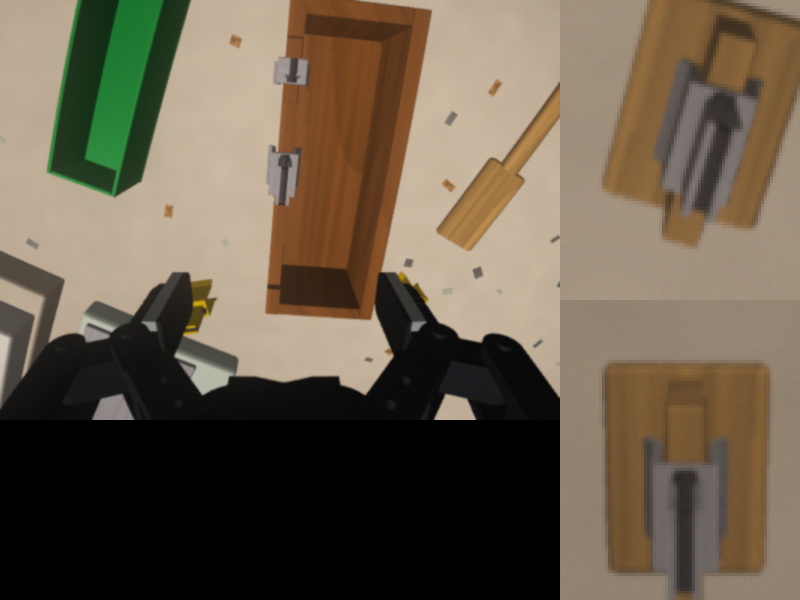

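View pics/f.png

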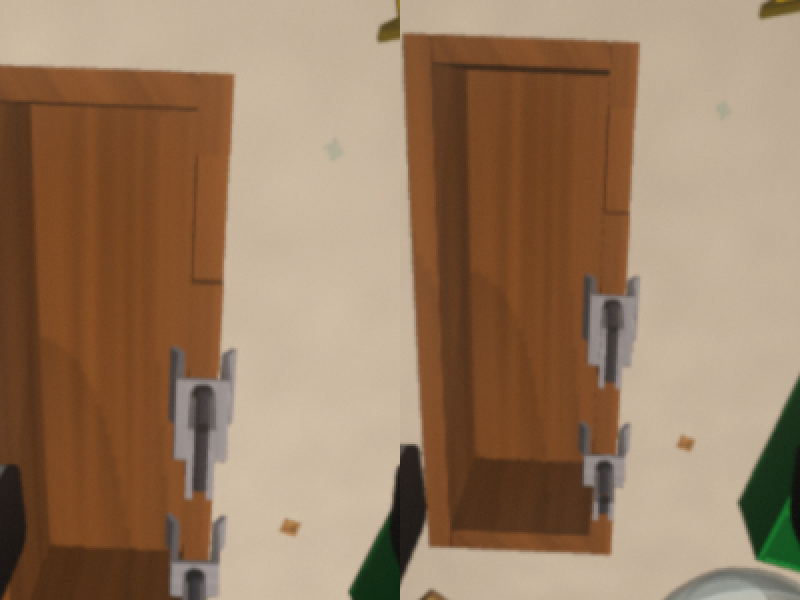

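w5 and w6 show the mold from both sides, with the corners and notch ends clear. The w2 and w4 tiles show the spare's bridge and the foot corners. Now I'll fit poses from these picks.

```bash
python3 - <<'E'
from h import *
from scipy.optimize import least_squares
def T(p,X): 
    c,s=np.cos(p[2]),np.sin(p[2]); X=np.array(X,float); return np.c_[p[0]+c*X[:,0]-s*X[:,1],p[1]+s*X[:,0]+c*X[:,1],X[:,2]]
def fit(obs,p0):
    f=lambda p:np.concatenate([(proj(load(n),T(p,X))-np.array(U)).ravel()/w for n,X,U,w in obs])
    r=least_squares(f,p0,loss="soft_l1"); return r.x,r.fun
def M(U,x,y,ou,ov,k): return [(x+(u-ou)/k,y+(v-ov)/k) for u,v in U]
w0=("w0",[(-50,130,88),(50,130,88),(50,-130,88),(-50,-130,88),(50,57,88)],M([(403,34),(638,42),(611,554),(429,545),(628,212)],180,50,400,0,2),1)
w6=("w6",[(50,130,88),(50,57,88)],M([(234,74),(223,281)],180,40,0,0,2),1)
w5=("w5",[(50,130,88),(-50,130,88),(-50,-130,88)],[(267,312),(372,320),(431,10)],1)
sc=("scene0",[(50,-130,88),(-50,-130,88),(50,-130,0),(50,130,0)],M([(20,113),(66,22),(22,208),(405,296)],285,225,0,0,4),1)
sd=("side0",[(50,130,88),(50,130,0),(-50,130,0),(-50,-130,88)],M([(490,333),(497,408),(647,430),(722,40)],205,230,465,0,4),1)
for o in ([w0],[w5],[w0,w6],[sc,sd],[w0,w6,w5],[w0,w6,w5,sc,sd]):
    p,r=fit(o,[560,225,.42]); print("mold",p.round(3),"notch",T(p,[(44,80,80),(44,0,80)]).round(1).tolist(),"res",abs(r).max().round(2), np.sqrt((r**2).mean()).round(2))
f2=("w2",[(-30,40,12),(30,40,12),(-30,-40,12),(30,-40,12)],M([(605,364),(768,364),(608,571),(765,571)],240,130,560,300,3),1)
f4=("w4",[(30,40,12),(-30,40,12)],M([(604,188),(753,228)],240,130,560,0,3),1)
c2=("w2",[(-11,18,64),(11,18,64),(-11,-18,64),(11,-18,64)],M([(652,463),(719,464),(652,573),(719,572)],240,130,560,300,3),1)
c4=("w4",[(11,-18,64),(-11,-18,64),(11,18,64)],M([(692,82),(757,95),(662,190)],240,130,560,0,3),1)
for o in([f2],[f2,f4],[c2],[c4],[c2,c4]):
    for a in (-.34,):
        p,r=fit(o,[582,-93,a]); print("rest/clip",p.round(3),abs(r).max().round(2),np.sqrt((r**2).mean()).round(2))
E
```

```text
mold [5.46316e+02 1.92497e+02 3.79000e-01] notch [[557.6, 283.1, 80.0], [587.2, 208.8, 80.0]] res 1.44 0.8
mold [5.45625e+02 1.92639e+02 3.85000e-01] notch [[556.3, 283.3, 80.0], [586.4, 209.2, 80.0]] res 2.35 1.17
mold [5.46306e+02 1.92523e+02 3.79000e-01] notch [[557.6, 283.1, 80.0], [587.2, 208.8, 80.0]] res 1.51 0.82
mold [5.43702e+02 1.94815e+02 3.88000e-01] notch [[554.2, 285.5, 80.0], [584.4, 211.4, 80.0]] res 2.16 1.06
mold [5.46250e+02 1.92479e+02 3.81000e-01] notch [[557.4, 283.1, 80.0], [587.1, 208.8, 80.0]] res 2.07 1.01
mold [5.46108e+02 1.92666e+02 3.81000e-01] notch [[557.2, 283.3, 80.0], [587.0, 209.0, 80.0]] res 2.19 1.16
rest/clip [ 5.77763e+02 -1.02541e+02 -3.44000e-01] 0.97 0.59
rest/clip [ 5.77248e+02 -1.03125e+02 -3.40000e-01] 2.16 1.12
rest/clip [ 5.77099e+02 -1.03915e+02 -3.45000e-01] 0.57 0.36
rest/clip [ 5.76007e+02 -1.03634e+02 -3.09000e-01] 1.01 0.61
rest/clip [ 5.76695e+02 -1.03777e+02 -3.31000e-01] 1.27 0.67
```

```bash
python3 - <<'E'
from h import *
a=-.338; x,y=576.7,-103.7
env.set_gripper(45,60)
env.movep((x,y,130),R(a)); env.move_linear((x,y,68),R(a),speed=80)
f0=env.state()["wrist_force"]
env.set_gripper(0,60); s=env.state(); print(s["width"],s["gripper_force"],f0,s["wrist_force"])
env.move_linear((x,y,210),R(a),speed=150); s=env.state(); print(s["width"],s["gripper_force"],s["wrist_force"],s["tool_pos"])
X,Y,b=557.2,283.2,.381
env.movep((X,Y,210),R(b)); env.move_linear((X,Y,133),R(b),speed=120)
s=env.state(); print(s["tool_pos"],s["q"].round(2),s["time_s"],s["wrist_force"],s["width"])
d=grab("wrist"); save(d,"w7"); e=grab("scene"); save(e,"s7"); g=grab("side"); save(g,"g7")
A=np.zeros((600,800,3),np.uint8)
A[:400,:600]=cv2.resize(d["image"][190:390,130:430],(600,400),interpolation=3)
c=e["image"]; u,v=proj(e,(X,Y,100))[0].astype(int); A[400:600,:240]=cv2.resize(c[v-25:v+25,u-30:u+30],(240,200),interpolation=3)
c=g["image"]; u,v=proj(g,(X,Y,100))[0].astype(int); A[400:600,300:540]=cv2.resize(c[v-25:v+25,u-30:u+30],(240,200),interpolation=3)
cv2.imwrite("pics/g.png",A[:,:,::-1])
E
```

```text
5.638521265357745 59.003627160564065 [ 0.59336821  0.65913762 -0.75430217] [-0.7272762   0.23840613  5.17256995]
5.447657998897752 58.702015690505505 [-0.95909535 -0.29613756  0.04901853] [ 576.29733286 -103.58731972  208.93289701]
[557.70513615 283.14430336 133.90403068] [ 0.28  0.59  1.27 -0.    1.29 -0.1 ] 16.5583 [ 0.15941696 -0.28879037 -0.0781793 ] 5.432459301759815
```

View pics/g.png

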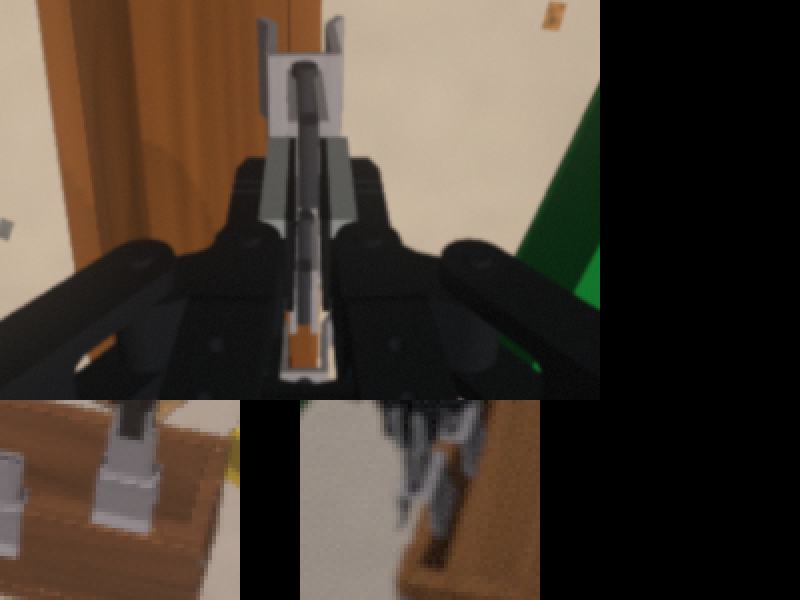

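The spare is held upright above the notch, legs straddling the wall line. The bridge shows at (268–341, 55), further forward of the pads than I expected, so I'll work out its offset in the grip.

```bash
python3 - <<'E'
from h import *
from scipy.optimize import least_squares
d=load("w7"); TC=np.array(d["tool_from_camera"])
t=dict(d); t["origin"]=TC[:3,3]; t["orientation"]=TC[:3,:3]   # tool frame camera
# clip frame in tool: clip y -> tool +x, clip x -> tool y, clip z -> -tool z
def P(p,X):
    X=np.array(X,float); c,s=np.cos(p[3]),np.sin(p[3])
    yy=c*X[:,1]-s*X[:,2]; zz=s*X[:,1]+c*X[:,2]
    return np.c_[p[0]+yy,p[1]+X[:,0],p[2]-zz]
print("cam in tool",TC[:3,3].round(),TC[:3,2].round(2))
sg=np.sign(TC[0,3])
X=[(-11,18,4),(11,18,4),(-15.5,18,-35),(15.5,18,-35)]
X=[(a,sg*b,c) for a,b,c in X]
U=np.array([(130+u/2,190+v/2) for u,v in [(268,55),(341,55),(259,18),(343,16)]])
print("sgn",sg, "nominal",proj(t,P([0,0,7,0],X)).round(1).tolist()); print(U.tolist())
for flip in (1,-1):
    f=lambda p:(proj(t,P(p,[(flip*a,b,c) for a,b,c in X]))-U).ravel()
    r=least_squares(f,[0,0,7,0]); print(flip,r.x.round(2),r.fun.round(1))
e=load("s7");g=load("g7")
c=np.cos(.381);s=np.sin(.381)
for dz in (126,): print(proj(e,np.array([(557.5,283.2,dz-35)])+[15.5*c+18*s,15.5*s-18*c,0]),proj(e,np.array([(557.5,283.2,dz-35)])+[15.5*c-18*s,15.5*s+18*c,0]))
u,v=proj(e,(557.2,283.2,100))[0].astype(int); print("obs",[(u-30+a/4,v-25+(b-400)/4) for a,b in((92,520),(151,531))])
E
```

```text
cam in tool [  83.    1. -171.] [-0.33  0.    0.95]
sgn 1.0 nominal [[262.9, 217.2], [301.7, 217.2], [259.6, 197.0], [305.2, 197.0]]
[[264.0, 217.5], [300.5, 217.5], [259.5, 199.0], [301.5, 198.0]]
1 [-5.51 -0.63 21.14  0.  ] [-0.6  0.  -1.3 -0.   0.8 -0.5  1.4  0.5]
-1 [-339.48   -6.27 1007.28    1.18] [ 20.3  -4.4 -22.   -4.4  26.    3.8 -24.2   4.8]
[[360.52506296 270.44341017]] [[374.95519716 273.59782315]]
obs [(np.float64(362.0), np.float64(270.0)), (np.float64(376.75), np.float64(272.75))]
```

The clip sits centred in the grip, within about 1 mm of nominal. Now I'll lower it, checking force as it goes.

```bash
python3 - <<'E'
from h import *
X,Y,b=557.2,283.2,.381
f0=np.array(env.state()["wrist_force"])
for z in (122,112,104,97,92,90,89,88,87,86,85,84,83):
    env.move_linear((X,Y,z),R(b),speed=60); s=env.state(); f=np.array(s["wrist_force"])-f0
    print(z,s["tool_pos"].round(2),f.round(1),s["width"].__round__(2))
    if abs(f[2])>8 or np.hypot(f[0],f[1])>12: break
print(s["time_s"])
d=grab("wrist"); save(d,"w8"); save(grab("scene"),"s8")
E
```

```text
122 [556.91 283.13 121.39] [ 0.2 -0.3  0.1] 5.24
112 [556.98 283.12 111.47] [ 0.6 -0.8  0.8] 5.75
104 [556.95 283.11 103.47] [ 0.6 -1.  -0.1] 5.75
97 [556.97 283.14  96.52] [ 0.5 -0.6 -0.3] 6.07
92 [557.05 283.14  91.64] [-0.6 -1.6  0.8] 5.22
90 [557.14 283.2   89.93] [ 0.7 -0.9  1.2] 5.73
89 [557.17 283.22  88.98] [-0.   0.1  0.1] 5.39
88 [557.46 283.29  88.53] [-0.6 -0.4  5.1] 5.38
87 [557.86 283.41  88.46] [-2.  -1.1 10.9] 5.73
19.1583
```

```bash
python3 - <<'E'
from h import *
X,Y,b=557.2,283.2,.381
env.move_linear((X,Y,88.5),R(b),speed=40)
env.set_gripper(40); env.move_linear((X,Y,190),R(b),speed=150)
save(grab("scene"),"s9"); save(grab("side"),"g9"); d=grab("wrist"); save(d,"w9")
TC=np.array(d["tool_from_camera"]); L=np.array([474,-393,185.])
n=0
for cam in ([430,-120,380],[540,-130,400],[474,-290,480]):
    z=L-cam; z/=np.linalg.norm(z); ok=False
    for sg in (1,-1):
        x=np.cross(z,[0,0,1])*sg; x/=np.linalg.norm(x); Rc=np.c_[x,np.cross(z,x),z]
        Rt=Rc@TC[:3,:3].T; p=np.array(cam)-Rt@TC[:3,3]
        q=env.inverse_kinematics(p,Rt); print(cam,sg,p.round(),Rt[:,2].round(2),None if q is None else np.round(q,2))
        if q is not None and not ok and p[2]>130:
            try: env.movep(p,Rt); save(grab("wrist"),f"L{n}"); n+=1; ok=True
            except env.MotionError as ex: print(ex)
print(n,env.state()["time_s"])
A=np.zeros((600,800,3),np.uint8)
for i in range(n):
    d=load(f"L{i}"); u,v=proj(d,L)[0].astype(int); print(i,u,v)
    x,y=max(0,u-66),max(0,v-50); c=d["image"][y:y+100,x:x+133]; c=cv2.resize(c,None,fx=3,fy=3,interpolation=2); print(x,y)
    A[(i//2)*300:(i//2)*300+c.shape[0],(i%2)*400:(i%2)*400+c.shape[1]]=c
d=load("w9"); u,v=proj(d,(557.2,283.2,85))[0].astype(int); c=cv2.resize(d["image"][v-50:v+50,u-66:u+67],(399,300)); A[300:,400:799]=c
cv2.imwrite("pics/i.png",A[:,:,::-1])
E
```

```text
[430, -120, 380] 1 [ 453. -259.  252.] [ 0.15 -0.95 -0.28] None
[430, -120, 380] -1 [ 456. -285.  290.] [ 0.09 -0.58 -0.81] [-0.54  0.11  1.66 -0.56  1.01 -0.48]
[540, -130, 400] 1 [ 508. -259.  265.] [-0.23 -0.92 -0.33] None
[540, -130, 400] -1 [ 500. -287.  301.] [-0.13 -0.52 -0.84] [-0.46  0.35  1.31 -0.57  1.38 -0.14]
[474, -290, 480] 1 [ 475. -330.  294.] [ 0.   -0.62 -0.79] [-0.55  0.23  1.52 -0.64  1.09  2.81]
[474, -290, 480] -1 [ 473. -374.  310.] [-0. -0. -1.] [-0.86  0.45  1.03 -0.    1.66 -0.86]
3 26.0083
0 283 208
217 158
1 282 209
216 159
2 285 208
219 158
```

View pics/i.png

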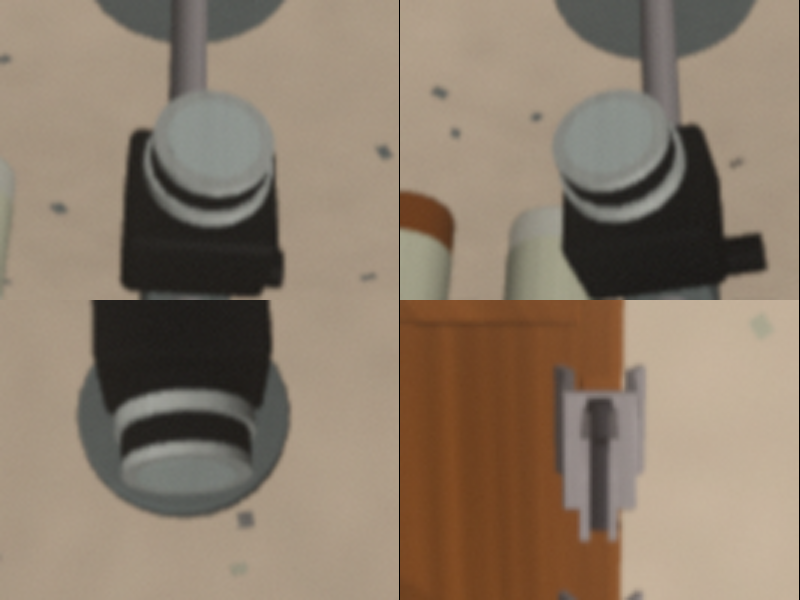

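The spare is seated astride the wall in the notch (tile at lower right, clip at 600,440). The lens disc is at (214,143) in tile 0, (212,142) in tile 1 and (187,170) in tile 2, with the post and base visible, so I can fit the lens position and yaw.

```bash
python3 - <<'E'
from h import *
from scipy.optimize import least_squares
D=[load(f"L{i}") for i in range(3)]; O=[(217,158),(216,159),(219,158)]
c=[np.array(O[i])+np.array(p)/3 for i,p in enumerate([(214,143),(212,142),(187,170)])]
L=tri(list(zip(D,c))); print("lens",L.round(1),[(proj(d,L)[0]-k).round(1).tolist() for d,k in zip(D,c)])
for i,j in((0,1),(0,2),(1,2)): print(i,j,tri([(D[i],c[i]),(D[j],c[j])]).round(1))
s,g=load("scene0"),load("side0")
print("lens fixed cams",tri([(s,(172+130/4,116+80/4)),(g,(350+70/4,112+95/4))]).round(1))
# vertical post line: (dataset, pixel, weight)
obs=[(D[0],np.array(O[0])+np.array(p)/3,1) for p in((189,0),(188,80))]+[(D[1],np.array(O[1])+np.array(p)/3,1) for p in((258,0),(262,90))]
fx=[(s,(177.5,80.5),1),(s,(182,119.5),1),(s,(187.5,147.2),1),(g,(382.9,79.1),1),(g,(529*.7,222*.7),1)]
def res(p,obs):
    r=[]
    for d,uv,w in obs:
        v=ray(d,uv); n=np.cross(v,[0,0,1]); r.append(n@(np.r_[p,0]-d["origin"])/np.linalg.norm(n)*w)
    return np.array(r)
def base(p): return proj(D[2],(p[0],p[1],8))[0,0]-(219+184/3)
for nm,f in (("wrist",lambda p:np.r_[res(p,obs),base(p)]),("fixed",lambda p:res(p,fx)),("both",lambda p:np.r_[res(p,obs),base(p),res(p,fx)*.5])):
    r=least_squares(f,[474,-480],loss="soft_l1"); v=L[:2]-r.x; print(nm,r.x.round(1),"dist",np.linalg.norm(v).round(1),"axis ang",np.arctan2(v[1],v[0]).round(3),f(r.x).round(1))
E
```

```text
lens [ 478.6 -387.6  184.5] [[-0.0, 0.4], [-0.8, -0.5], [-0.8, -0.3]]
0 1 [ 479.  -390.   182.8]
0 2 [ 478.2 -387.2  184.4]
1 2 [ 478.7 -387.4  185.2]
lens fixed cams [ 471.6 -392.3  179.8]
wrist [ 482.8 -479.1] dist 91.6 axis ang 1.616 [ 0.2  0.1  0.2  0.  -1.1]
fixed [ 479.  -474.6] dist 86.9 axis ang 1.575 [-0.5  3.6 -0.6  1.6 -1.7]
both [ 482.3 -475.3] dist 87.8 axis ang 1.612 [ 0.2  0.   1.3  1.1 -0.8 -1.8  0.3 -1.8 -0.6 -2.3]
```

```bash
python3 - <<'E'
from h import *
from scipy.optimize import least_squares
def T(p,X):
    c,s=np.cos(p[2]),np.sin(p[2]); X=np.array(X,float); return np.c_[p[0]+c*X[:,0]-s*X[:,1],p[1]+s*X[:,0]+c*X[:,1],X[:,2]]
X4=[(-11,18,84),(11,18,84)]
U={"w0":[(180+(u-400)/2,50+v/2) for u,v in((590,295),(637,295))],"w6":[(180+u/2,40+v/2) for u,v in((176,380),(230,380))]}
f=lambda p:np.concatenate([(proj(load(n),T([*p,.381],X4))-np.array(u)).ravel() for n,u in U.items()])
r=least_squares(f,[587,209]); print("worn",r.x.round(1),f(r.x).round(1))
x,y=r.x; a=.381
if np.hypot(x-587.1,y-208.9)>5: raise SystemExit("check")
u=np.array([np.cos(a),np.sin(a)]); w=np.array([x-587.1,y-208.9]); across=w@u; along=w@[-u[1],u[0]]; print(across,along)
env.movep((x,y,210),R(a)); env.move_linear((x,y,135),R(a),speed=150); env.move_linear((x,y,88),R(a),speed=80)
s=env.state(); print(s["wrist_force"].round(1),s["tool_pos"])
env.set_gripper(0,60); s=env.state(); print(s["width"],s["gripper_force"],s["wrist_force"].round(1),s["time_s"])
env.move_linear((x,y,145),R(a),speed=80); env.move_linear((x,y,225),R(a),speed=150); s=env.state(); print(s["width"],s["wrist_force"].round(1))
b=.054
env.movep((471.5,-268.7,225),R(b)); env.move_linear((471.5,-268.7,207),R(b),speed=60); env.pause(.5)
s=env.state(); print(s["tool_pos"],s["tcp_rot"].round(3).tolist(),s["q"].round(2),s["time_s"],s["width"])
d=grab("wrist");save(d,"wa");e=grab("scene");save(e,"sa");g=grab("side");save(g,"ga")
A=np.zeros((600,800,3),np.uint8)
A[:300,:400]=cv2.resize(d["image"][190:390,145:415],(400,300))
c,v=proj(e,(475,-330,190))[0].astype(int); A[:300,400:800]=cv2.resize(e["image"][v-37:v+38,c-50:c+50],(400,300),interpolation=2)
c,v=proj(g,(475,-330,190))[0].astype(int); A[300:,:400]=cv2.resize(g["image"][v-37:v+38,c-50:c+50],(400,300),interpolation=2)
c,v=proj(e,(570,245,90))[0].astype(int); A[300:,400:]=cv2.resize(e["image"][v-37:v+38,c-50:c+50],(400,300),interpolation=2)
cv2.imwrite("pics/j.png",A[:,:,::-1])
E
```

```text
worn [587.8 208.1] [-0.2 -0.3 -0.5  0.6 -0.2 -0.6  0.8  0.4]
0.36781095435605343 -1.0618493815197736
[-0.1  0.   0.5] [588.14492954 208.1382602   88.47303201]
5.492273221776858 59.041915982816136 [-0.5 -0.2  4.9] 30.4
5.49245283156921 [-0.9 -0.5 -0.8]
[ 471.49715454 -268.72030085  207.0571757 ] [[-0.054, 0.999, 0.0], [0.999, 0.054, -0.0], [-0.0, 0.0, -1.0]] [-0.73  0.35  1.44 -0.    1.36 -0.79] 34.6833 5.250905277200783
```

View pics/j.png

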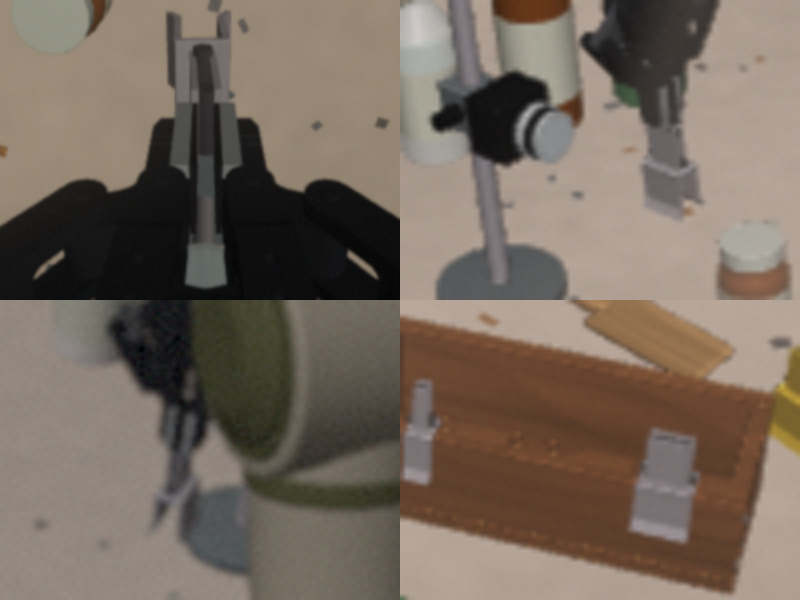

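The worn clip is held upright in front of the lens (scene tile: lens 549,135, clip 668,185). The spare is home in the right-hand notch and the narrow clip is untouched. I'll compare lens and clip in the same scene image, which cancels camera bias.

```bash
python3 - <<'E'
from h import *
e=load("sa"); c,v=proj(e,(475,-330,190))[0].astype(int)
ob=lambda u,w: np.array((c-50+(u-400)/4,v-37+w/4))
b=.054; C=np.array([471.5,-268.7,199]); X=np.array([np.cos(b),np.sin(b),0]); Y=np.array([-np.sin(b),np.cos(b),0]); Z=np.array([0,0,1.])
pts=[(11,-18,4),(11,18,4),(15.5,-18,-35),(15.5,18,-35)]
for p,o in zip(pts,[(645,163),(694,173),(643,207),(683,218)]):
    print("clip",(ob(*o)-proj(e,C+X*p[0]+Y*p[1]+Z*p[2])[0]).round(1))
print("lens",(ob(549,135)-proj(e,(478,-388.5,184))[0]).round(1))
for k,d in (("x",(5,0,0)),("y",(0,5,0)),("z",(0,0,5))): print(k,"5mm",(proj(e,C+d)-proj(e,C))[0].round(2))
print("post0",(np.array((c-50+(499-400)/4,v-37+270/4))).round(1), proj(e,[(482.5,-478,8),(482.5,-478,100)]).round(1).tolist())
s=env.state(); print(np.abs(s["qd"]).max(),s["tool_pos"])
E
```

```text
clip [2.7 1.5]
clip [5.8 0.3]
clip [2.1 0.7]
clip [ 3.1 -0.4]
lens [0.2 0.9]
x 5mm [-1.19  0.69]
y 5mm [1.2  0.56]
z 5mm [-0.13 -1.45]
post0 [190.8 169.5] [[189.6, 172.2], [186.1, 149.0]]
0.0022695931290102533 [ 471.50290547 -268.68697547  207.01963958]
```

The scene pick puts the lens about 2 px off relative to the clip, so I'll re-measure the lens disc by segmentation and look at an enlargement.

```bash
python3 - <<'E'
from h import *
A=np.zeros((600,800,3),np.uint8); k=0
for n,(u,v),ox in (("L0",(288,206),0),("L1",(287,206),260),("L2",(281,214),520)):
    I=load(n)["image"]; c=I[v-28:v+28,u-30:u+30]; c=cv2.resize(c,None,fx=4,fy=4,interpolation=2); A[:c.shape[0],ox:ox+240]=c
    p=I[v-2:v+3,u-2:u+3].reshape(-1,3).mean(0); m=(np.abs(I.astype(float)-p).max(2)<28).astype(np.uint8)
    m=cv2.morphologyEx(m,cv2.MORPH_OPEN,np.ones((3,3)))
    _,lab,st,ce=cv2.connectedComponentsWithStats(m); l=lab[v,u]; print(n,p.round(),st[l],ce[l].round(2))
    h=cv2.convexHull(np.argwhere(lab==l)[:,::-1].astype(np.int32)); el=cv2.fitEllipse(h); print(el)
    print("origin",u-30,v-28)
e=load("sa")["image"]; d=load("sa"); c,v=proj(d,(475,-330,190))[0].astype(int)
x,y=c-50+28,v-37+20; t=e[y:y+37,x:x+50]; A[230:230+37*10,0:500]=cv2.resize(t,(500,370),interpolation=2); print("scene",x,y)
cv2.imwrite("pics/k.png",A[:,:,::-1])
E
```

```text
L0 [141. 146. 141.] [  119   140   253   144 14775] [258.92 215.22]
((250.4954071044922, 205.89500427246094), (173.2033233642578, 251.5872039794922), 93.24085235595703)
origin 258 178
L1 [138. 143. 138.] [ 235  188   72  113 3079] [271.73 237.48]
((271.8173522949219, 241.45916748046875), (75.13227844238281, 116.84127044677734), 17.4820556640625)
origin 257 178
L2 [118. 123. 118.] [259 205  44  19 599] [280.55 214.86]
((280.2193298339844, 214.19236755371094), (18.476627349853516, 45.640316009521484), 88.2433090209961)
origin 251 186
scene 194 122
```

View pics/k.png

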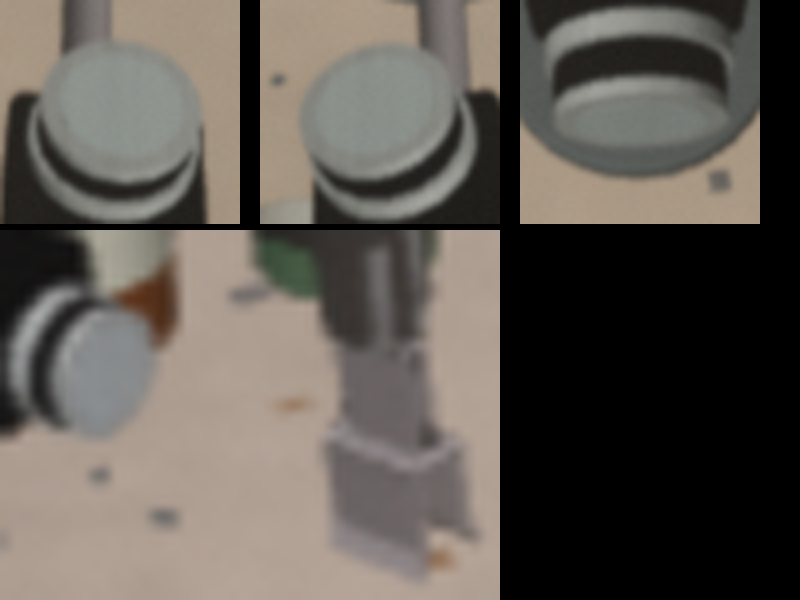

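```bash
python3 - <<'E'
from h import *
D=[load(f"L{i}") for i in range(3)]
h=lambda u,v,k,o:(np.array((u,v))+.5)/k-.5+np.array(o)
c=[h(119,108,4,(258,178)),h(120,108,4,(257,178)),h(121,119,4,(251,186))]
L=tri(list(zip(D,c))); print("lens",L.round(1),[(proj(d,L)[0]-k).round(1).tolist() for d,k in zip(D,c)])
e=load("sa"); o=lambda u,v:h(u,v-230,10,(194,122))
b=.054; C=np.array([471.5,-267.9,199]); X=np.array([np.cos(b),np.sin(b),0]); Y=np.array([-np.sin(b),np.cos(b),0]); Z=np.array([0,0,1.])
r=[]
for p,q in zip([(11,-18,4),(11,18,4),(15.5,-18,-35),(15.5,18,-35)],[(330,437),(413,465),(330,545),(425,580)]):
    r.append(o(*q)-proj(e,C+X*p[0]+Y*p[1]+Z*p[2])[0]); print("clip",r[-1].round(1))
print("mean",np.mean(r,0),"lens",o(104,371)-proj(e,L)[0])
E
```

```text
lens [ 478.5 -387.7  182.6] [[0.7, -0.1], [-0.9, -0.1], [-0.2, -0.5]]
clip [1.8 1. ]
clip [ 0.9 -0. ]
clip [ 1.7 -0.1]
clip [ 2.2 -0.4]
mean [1.63776865 0.11637845] lens [0.84299899 0.22124546]
```

Lens and clip now agree within about 3 mm. I'll make the small final correction and hand in.

```bash
python3 - <<'E'
from h import *
env.move_linear((473,-269.2,206.4),R(.049),speed=20); env.pause(1)
s=env.state(); print(s["tool_pos"],np.abs(s["qd"]).max(),s["width"],s["time_s"]); print(env.hand_in())
E
```

```text
[ 472.99600823 -269.19934838  206.39997316] 0.0020126055469079744 5.225424305925683 36.0833
the job is handed in; nothing more can be done
None
```

The job is handed in at 36.1 s: the spare clip is seated in the empty notch and released, and the worn clip is held still, jaws down and end-on, 12 cm in front of the lens by my estimate, good to about 3 mm; no verdict came back.

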